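Set the string-tension gauge to its index

ROBOT

A 6-joint arm with a two-finger parallel gripper is mounted at the origin on the work surface. World frame = base frame: x ahead of the robot, y to its left, z up, the work surface at z = 0. Lengths are in mm, angles in rad, forces in N, time in s.
With the tool pointing down it reaches from about 350 to 975 mm from the base axis. Payload 7.1 kg.
Tool frame: the origin (TCP) lies midway between the tips of the shut fingers; the grasp point (between the pads) lies 19 mm behind it; z points along the fingers, y is the line along which they close (so a half turn about z gives the same grasp; the last joint's range is limited). The gripper opens to 88 mm and grips with 3 to 60 N. Pads are 20 mm wide; open, the fingers measure 115 mm over their backs; the gripper's body (75 mm by 178 mm) begins 61 mm behind the grasp point.
Start: joints at [1.121, 0.423, 1.63, -0, 1.089, -0.019], TCP at [260.966, 567.892, 222.675] pointing down, gripper open.
Joint ranges: [-3, 3], [-0.9, 2.11], [0.09, 2.58], [-1.31, 4.45], [0.11, 2.69], [-2.54, 2.54]. Speed limits (rad/s): [2.39, 2.39, 3.01, 3.14, 3.14, 3.14].

INTERFACE

Orientations are given as a rotation vector (axis times angle).
In Python, from workcell import ctrl gives the robot as it stands. The module is installed in compiled form; this text tells all that it offers.
- The arm moves only by the tool servo_tool, never from a script. Its argument "increments" is a list of rows, each a list of 7 numbers: the shift along the world's x, y, z in cm, then the turn, a rotation vector about the world's x, y, z in degrees, then the opening, from -1 (shut) to 1 (fully open). A call has 1 to 20 rows; each row is the pose to reach, as a shift and turn from the pose commanded when the call began; what a row does not reach only later rows make up. A row lasts 1/12 s, in which the tool goes at most 41.7 mm and 7.16 degrees, less where a joint would pass 70% of its speed; a pose out of reach is approached as far as the arm can. A call with a gripper value outside its range is refused whole. The fingers move at their own pace and stop on an object; the grip force is fixed at half the most. Time passes only in rows, so rows that repeat a pose let the fingers close. It gives the time, the measured TCP pose, the force, the opening and the grip force at its end, in the units of the state.
- ctrl.get_obs(): the state, without advancing time (a new reading comes with each control period).
- ctrl.get_image(name): name is "scene" or "top"; returns a dict with "image" (384x512x3 uint8, red, green, blue), "fx", "fy", "cx", "cy" (pixels), "extrinsics" (4x4, takes a point from camera to world coordinates). Camera axes: x right, y up, looking along -z (the intrinsics and any distortion apply to the point x, -y, -z); pixel columns grow to the right and rows downward; lengths in mm; the calibration is good to about 2 mm. A picture is of the moment at which its call begins. There is no depth.
- ctrl.close_job(): hands the job in; it is judged then, once.
The state is a dict: "t": time; "qpos": joint angles; "qvel": joint speeds; "joint_torque": joint torques, N m; "ee_pos": TCP position; "orientation": TCP orientation; "ft_force": force on the tool from outside, world axes, zero at the start; "moment": the same for the moment, N m; "width": finger opening in mm; "grasp_force": force on a finger pad.
Only numpy, scipy, OpenCV 4.12 (cv2) and the standard library are available. Lean on these libraries where they do the work, as an engineer would, in place of code of your own. Each camera call takes 0.05 s, during which the arm holds its last target. There are 200 camera calls.

TASK

Set the tension gauge on the bench: turn its pegged wheel clockwise until the tip of the sprung steel blade stands opposite the tip of the index, creeping up to it so that the blade never goes more than about a centimetre past. Then swing the lock lever clockwise until it is fully home, with the blade still on the index. Do not touch the blade or the index, and leave the jar, the awl and the hook tool where they are.

Things in the scene. Friction and masses are not known exactly. Their poses are not given: they have to be found in the camera images.
- gauge: the tension gauge, fixed to the bench: green cast bed 20 mm thick, x -125..135, y -275..160 mm in its frame. Origin on the bench surface under the wheel's axis, z up. Lever pivot at x 0, y 125; blade pivot at x -100, y -170; white arc scale near the far (+x) edge of the -y part. All else of it (bar wheel and lever) is under 62 mm high. Place and yaw vary.
- wheel (a joint): turn of the pegged wheel, rad, grows clockwise seen from above, which draws the blade towards the index; stops at 0 and 4.6. Self-locking: stays where it is left. Takes 0.3 to 0.5 N m (6 to 9 N at a peg). The blade turns 0.13 rad per rad of the wheel (its tip moves about 22 mm per rad).
- wheel_center (a point): on the wheel's vertical axis, in the top face of its disc, 50 mm above the bench. Dark steel disc, 150 mm diameter, 12 mm thick; 40 mm hub rising 18 mm above it with a thin stub 8 mm higher; four upright steel pegs, 18 mm diameter, 45 mm tall above the disc, 90 degrees apart, axes on a circle of 55 mm radius. Site x points to the listed peg.
- peg (a point): centre of the top of one of the four pegs, 95 mm above the bench; moves with the wheel. The other three are alike.
- blade: the sprung steel blade, a level bar on edge, 170 mm from its pivot to its tip, 37 to 59 mm above the bench. Origin on its pivot axis, x towards its tip. Only the wheel may move it.
- blade_tip (a point): tip of the blade (6 mm wide there), at its top face, 53 mm above the bench. Site x points along the blade outward from its pivot, y the way it moves as the wheel tightens.
- index: the brass index on the white scale: a 6 mm wide, 28 mm long bar with a 26 mm wide block behind it, held stiffly; its place along the scale varies. Origin on the blade's pivot axis, x towards the index. Do not touch.
- index_tip (a point): inner end of the index, at its top face, 53 mm above the bench, 178 mm from the blade's pivot, so 8 mm beyond the blade tip when in line with it. Site x points radially out from the blade's pivot, y along the scale the way the blade moves when tightened. The blade is on the index when its tip has y = 0 in this frame (negative: short of it).
- lever (a joint): turn of the lock lever, rad, grows clockwise seen from above: 0 = pointing to the gauge's +y, 1.5 = fully home against its stop, pointing to the gauge's +x. Stays where it is left; takes about 0.2 N m (2 to 3 N at the knob). Starts unlocked.
- lever_pivot (a point): on the lock lever's vertical pivot axis, 52 mm above the bench.
- lever_knob (a point): centre of the top of the lever's upright black knob, 93 mm above the bench: 20 mm diameter, rising 44 mm above the flat lever arm (top of the arm 49 mm above the bench), 80 mm from the pivot.
- jar: brown glass jar with lid, 68 mm diameter, 95 mm tall, standing loose beyond the gauge; origin under its centre. Leave alone.
- awl: awl with wooden handle, 170 mm long, 32 mm high, lying loose beyond the gauge; origin on the bench near its middle, x towards the point. Leave alone.
- hook_tool: orange-handled hook tool, 180 mm long, 26 mm high, lying loose beside the lever end of the gauge; origin on the bench under its middle, x towards the hook. Leave alone.

How it is judged:
By the outcome, as a careful person would: the job done as asked, in the order asked, and still so for the second after the job is handed in, with the robot touching nothing.
It also fails if it takes over 51 s, if anything falls off the work surface, if the arm or the gripper's body presses on something with over 40 N, if the wrist force passes 120 N, or if a joint passes its speed limit or range.

## Working session

There is one attempt and no reset: what is moved stays moved. The work goes in short steps, Python scripts to look and compute and a tool call to move; the robot and the scene stay as the last step left them, time stands still between calls to the robot, and variables do not carry over. Pictures are saved under pics/ and viewed, at most 10 in all, crops included, and the job is handed in when it is done.

Besides the shell and the picture viewer there is one more tool, called as name([rows], argument=value, ...), one row to a line, values as JSON. servo_tool: Moves the arm, as the interface text tells. Its arguments: {"type":"object","properties":{"increments":{"type":"array","items":{"type":"array","items":{"type":"number"}}}},"required":["increments"]}

```bash
mkdir -p pics
python3 - <<'E'
from workcell import ctrl
import cv2,numpy as np
for n in("scene","top"):
    d=ctrl.get_image(n);cv2.imwrite(f"pics/{n}0.png",d["image"][:,:,::-1])
    print(n,d["fx"],d["fy"],d["cx"],d["cy"],np.round(d["extrinsics"],3).tolist(),[k for k in d])
o=ctrl.get_obs();print(o)
E
```

```text
scene 383.0517872399838 383.0517872399838 249.90928388332395 193.50451364704801 [[0.497, -0.676, 0.544, 1067.81], [0.868, 0.39, -0.308, -208.043], [-0.004, 0.626, 0.78, 774.948], [0.0, 0.0, 0.0, 1.0]] ['image', 'fx', 'fy', 'cx', 'cy', 'extrinsics']
top 348.5961403953392 348.5961403953392 254.10423005616727 193.8897035639155 [[-0.029, 0.996, -0.079, 506.54], [-0.999, -0.03, -0.024, 52.311], [-0.026, 0.078, 0.997, 902.68], [0.0, 0.0, 0.0, 1.0]] ['image', 'fx', 'fy', 'cx', 'cy', 'extrinsics']
{'t': 0.1, 'qpos': array([ 1.12099494e+00,  4.23763496e-01,  1.63062553e+00, -3.59485537e-07,
        1.08859283e+00, -1.90256267e-02]), 'qvel': array([-0.00088544, -0.00078472, -0.00175862, -0.00284469, -0.00096887,
       -0.00082111]), 'joint_torque': array([-5.76994389e-04, -5.45616245e+01, -2.74324787e+01,  6.44065370e-02,
        1.89394358e-02, -1.84132483e-05]), 'ee_pos': array([260.75373931, 567.44463062, 221.97531118]), 'orientation': array([-6.71371868e-01, -3.06868609e+00,  2.12236914e-03]), 'ft_force': array([-0.37327371, -0.38184051, -0.31178867]), 'moment': array([ 0.00016744, -0.02803217, -0.04737405]), 'grasp_force': 0.0, 'width': 87.78411288514023}
```

View pics/scene0.png

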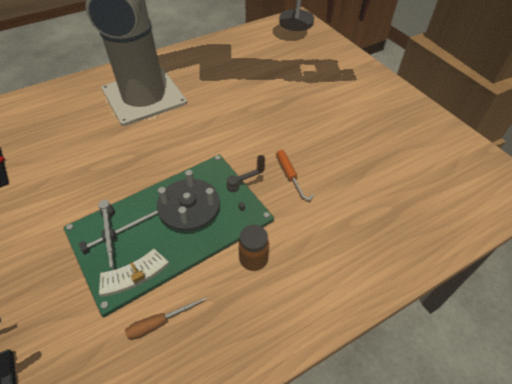

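View pics/top0.png

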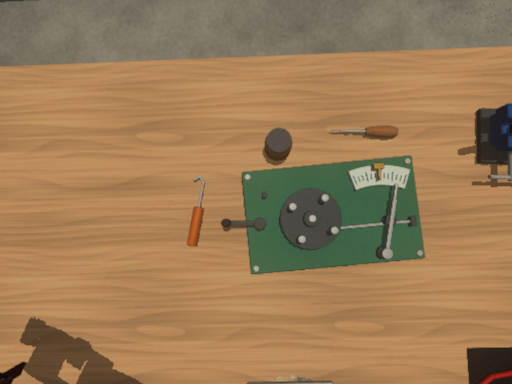

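The scene view shows the gauge with wheel at about (188,203), knob (261,162) and index (138,272). In the top view the wheel is at (311,219), the knob (227,224), the blade runs from (387,253) to (396,185), and the index is at (378,170). Up in the image is world +x and left is +y. Next I measure.

```bash
cat > h.py <<'E'
from workcell import ctrl
import cv2,numpy as np
def grab(n):
    d=ctrl.get_image(n); d["bgr"]=np.ascontiguousarray(d["image"][:,:,::-1]); return d
def ray(d,u,v):
    E=np.array(d["extrinsics"]);r=E[:3,:3]@np.array([(u-d["cx"])/d["fx"],-(v-d["cy"])/d["fy"],-1]);return E[:3,3],r
def onz(d,u,v,z):
    o,r=ray(d,u,v);return (o+r*(z-o[2])/r[2])[:2]
def proj(d,p):
    E=np.array(d["extrinsics"]);c=E[:3,:3].T@(np.array(p)-E[:3,3]);return np.array([d["cx"]+d["fx"]*c[0]/-c[2],d["cy"]-d["fy"]*c[1]/-c[2]])
def tri(rs):
    A=0;b=0
    for o,r in rs:
        r=r/np.linalg.norm(r);P=np.eye(3)-np.outer(r,r);A=A+P;b=b+P@o
    return np.linalg.solve(A,b)
def bed(d):
    hsv=cv2.cvtColor(d["bgr"],cv2.COLOR_BGR2HSV)
    m=cv2.inRange(hsv,(65,90,30),(95,255,140))
    m=cv2.morphologyEx(m,cv2.MORPH_CLOSE,np.ones((5,5)))
    c=max(cv2.findContours(m,0,1)[0],key=cv2.contourArea)
    return m,cv2.convexHull(c)
E
python3 - <<'E'
from h import *
t=grab("top");s=grab("scene")
m,c=bed(t)
pts=np.array([onz(t,*p[0],20) for p in c]).astype(np.float32)
r=cv2.minAreaRect(pts);print(r,cv2.boxPoints(r))
m2,c2=bed(s)
p2=np.array([onz(s,*p[0],20) for p in c2]).astype(np.float32);r2=cv2.minAreaRect(p2);print(r2,cv2.boxPoints(r2))
cv2.imwrite("pics/t1.png",cv2.resize(t["bgr"][148:280,218:428],None,fx=3.8,fy=3.8,interpolation=cv2.INTER_CUBIC))
cv2.imwrite("pics/s1.png",cv2.resize(s["bgr"][150:310,60:275],None,fx=3.7,fy=3.7,interpolation=cv2.INTER_CUBIC))
E
```

```text
((501.7352600097656, -98.50825500488281), (304.6825256347656, 205.13360595703125), 85.29402923583984) [[ 387.01578  -241.92113 ]
 [ 591.4579   -258.7508  ]
 [ 616.4547     44.904617]
 [ 412.01263    61.734283]]
((525.0584106445312, -140.43197631835938), (257.6224060058594, 385.44744873046875), 3.964416265487671) [[ 383.23114    42.924988]
 [ 409.87976  -341.60016 ]
 [ 666.8857   -323.78894 ]
 [ 640.23706    60.736206]]
```

View pics/t1.png

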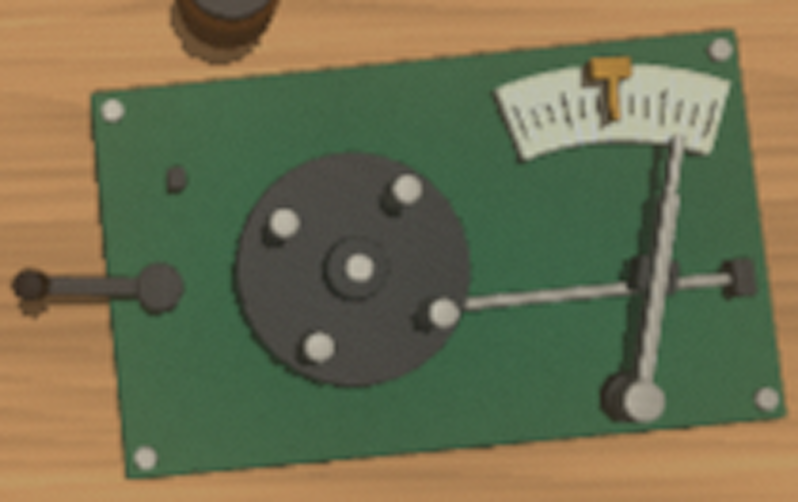

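View pics/s1.png

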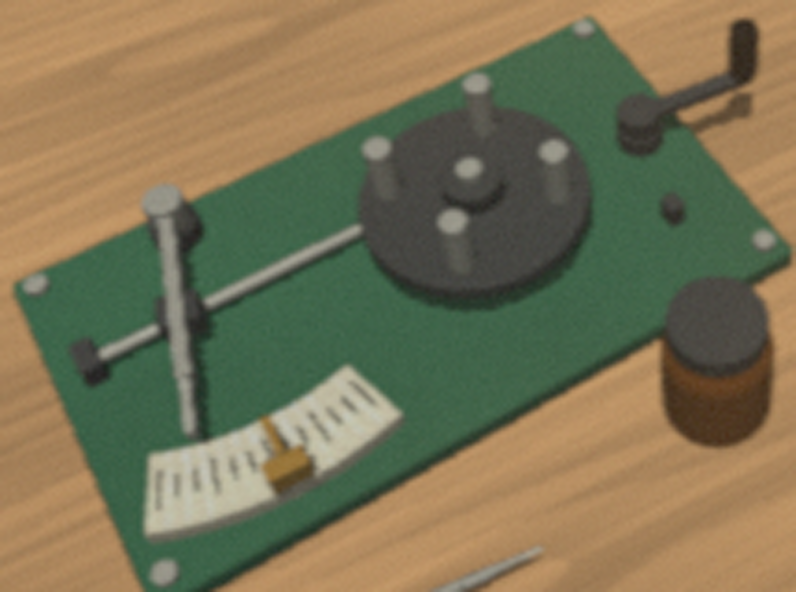

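The crops show the pegs, knob, blade tip, index tip and bed corners clearly in both views. I'll triangulate them.

Run:
```python
from h import *
t=grab("top");s=grab("scene")
T=lambda x,y:np.array([218+(x+.5)/3.8-.5,148+(y+.5)/3.8-.5]);S=lambda x,y:np.array([60+(x+.5)/3.7-.5,150+(y+.5)/3.7-.5])
def ref(d,p,r=4.5):
    g=cv2.cvtColor(d["bgr"],cv2.COLOR_BGR2GRAY).astype(float);v,u=np.mgrid[:g.shape[0],:g.shape[1]]
    w=np.clip(g-125,0,None)*(np.hypot(u-p[0],v-p[1])<r);return np.array([(u*w).sum(),(v*w).sum()])/w.sum()
P={}
for n,a,b,rf in [("A",(408,188),(453,221),1),("B",(284,222),(554,151),1),("C",(319,347),(477,84),1),("D",(444,313),(377,149),1),("stub",(359,268),(469,168),1),
 ("knob",(29,282),(743,27),0),("lpiv",(158,285),(639,105),0),("itip",(612,119),(265,418),0),("btip",(677,140),(192,432),0),("bpiv",(643,401),(163,198),1),
 ("cNL",(95,93),(790,250),0),("cSL",(127,478),(586,18),0),("cSR",(786,413),(15,290),0),("cNR",(735,30),(145,590),0)]:
    pt,ps=T(*a),S(*b)
    if rf: pt,ps=ref(t,pt),ref(s,ps)
    z={"knob":93,"lpiv":52,"itip":53,"btip":53,"bpiv":59,"stub":76}.get(n,95 if len(n)==1 else 20)
    P[n]=onz(t,*pt,z);print(n,np.round(pt,1),np.round(ps,1),np.round(tri([ray(t,*pt),ray(s,*ps)]),1),"z-plane top",np.round(P[n],1),"scene",np.round(onz(s,*ps,z),1))
```

```text
A [324.6 197.1] [181.8 209.4] [557.8 -91.3  95.3] z-plane top [558.  -90.9] scene [557.3 -91.7]
B [292.3 206. ] [209.2 190.4] [539.7 -15.8  95.9] z-plane top [539.8 -15.7] scene [538.9 -15.8]
C [301.5 238.6] [188.3 172.1] [464.3 -34.2  96. ] z-plane top [464.4 -34. ] scene [463.3 -34.2]
D [334.2 229.7] [161.4 189.6] [ 482.5 -109.5   95.6] z-plane top [ 482.6 -109.3] scene [ 481.7 -109.8]
stub [312.1 217.9] [186.2 194.9] [510.9 -62.8  77.7] z-plane top [511.1 -62.8] scene [509.4 -62.8]
knob [225.3 221.8] [260.4 156.9] [507.5 140.   96.5] z-plane top [507.7 140.7] scene [504.5 141.5]
lpiv [259.2 222.6] [232.3 178. ] [503.3  62.1  58.2] z-plane top [503.4  62.5] scene [498.3  64.2]
itip [378.7 178.9] [131.3 262.6] [ 600.8 -232.3   51.8] z-plane top [ 601. -231.] scene [ 601.1 -233. ]
btip [395.8 184.5] [111.5 266.4] [ 586.6 -272.4   49.5] z-plane top [ 586.2 -271.3] scene [ 589.  -271.9]
bpiv [386.6 253. ] [103.4 202.8] [ 423.1 -237.3   61.9] z-plane top [ 423.  -237.7] scene [ 420.1 -237.9]
cNL [242.6 172.1] [273.1 217.2] [633.1 101.6  21.4] z-plane top [633.2 101.4] scene [632.4 102.3]
cSL [251.1 273.4] [218.  154.5] [376.4  85.3  17.6] z-plane top [377.6  87. ] scene [377.7  82.6]
cSR [424.5 256.3] [ 63.7 228. ] [ 408.6 -343.9   16.9] z-plane top [ 408.7 -343.3] scene [ 411.8 -342.6]
cNR [411.1 155.5] [ 98.8 309.1] [ 658.5 -322.1   35.1] z-plane top [ 661.7 -326.5] scene [ 649.1 -326.4]
```

Wheel centre is (511,-62.7), gauge yaw about +3.8°, and the blade is about 0.24 rad short of the index, so roughly 106° of wheel. I'll grip peg C (464.3,-34.1) with the closing line tangential and carry it clockwise around the +y side, away from the blade.

servo_tool([
  [20.3, -60.2, 0, 0, 0, -7, 1],
  [20.3, -60.2, 0, 0, 0, -7, 1],
  [20.3, -60.2, 0, 0, 0, -7, 1],
  [20.3, -60.2, 0, 0, 0, -7, 1],
  [20.3, -60.2, 0, 0, 0, -7, 1],
  [20.3, -60.2, 0, 0, 0, -7, 1],
  [20.3, -60.2, 0, 0, 0, -7, 1],
  [20.3, -60.2, 0, 0, 0, -7, 1],
  [20.3, -60.2, 0, 0, 0, -7, 1],
  [20.3, -60.2, 0, 0, 0, -7, 1],
  [20.3, -60.2, 0, 0, 0, -7, 1],
  [20.3, -60.2, 0, 0, 0, -7, 1],
  [20.3, -60.2, 0, 0, 0, -7, 1],
  [20.3, -60.2, 0, 0, 0, -7, 1],
  [20.3, -60.2, 0, 0, 0, -7, 1],
  [20.3, -60.2, 0, 0, 0, -7, 1],
  [20.3, -60.2, 0, 0, 0, -7, 1],
  [20.3, -60.2, 0, 0, 0, -7, 1],
  [20.3, -60.2, 0, 0, 0, -7, 1],
  [20.3, -60.2, 0, 0, 0, -7, 1],
])

```text
t: 1.97
ee_pos: [463.4, -32.7, 222.6]
orientation: [-0.855, -3.023, -0.0]
ft_force: [-0.2, 0.9, -0.1]
width: 87.6
grasp_force: 0.0
```

servo_tool([
  [0, 0, -4, 0, 0, 0, 1],
  [0, 0, -8, 0, 0, 0, 1],
  [0, 0, -11, 0, 0, 0, 1],
  [0, 0, -14, 0, 0, 0, 1],
  [0, 0, -16, 0, 0, 0, 1],
  [0, 0, -16, 0, 0, 0, 1],
  [0, 0, -16, 0, 0, 0, 1],
  [0, 0, -16, 0, 0, 0, 1],
])

```text
t: 2.63
ee_pos: [464.6, -33.4, 63.7]
orientation: [0.855, 3.022, 0.0]
ft_force: [0.6, 0.4, 0.0]
width: 87.8
grasp_force: 0.0
```

Run:
```python
from h import *
s=grab("scene");t=grab("top");o=ctrl.get_obs();print(o["ee_pos"],o["ft_force"],o["qpos"])
a=cv2.resize(s["bgr"][120:300,80:300],None,fx=2.6,fy=2.6,interpolation=2);b=cv2.resize(t["bgr"][148:280,218:428],None,fx=2,fy=2)
cv2.imwrite("pics/s2.png",a)
```

```text
[465.16661083 -33.82080679  64.22589594] [-0.00912034 -0.898412    1.20981078] [-9.80982919e-02  4.63605950e-01  2.06961970e+00  3.93294709e-06
  6.05464471e-01 -1.11666882e+00]
```

View pics/s2.png

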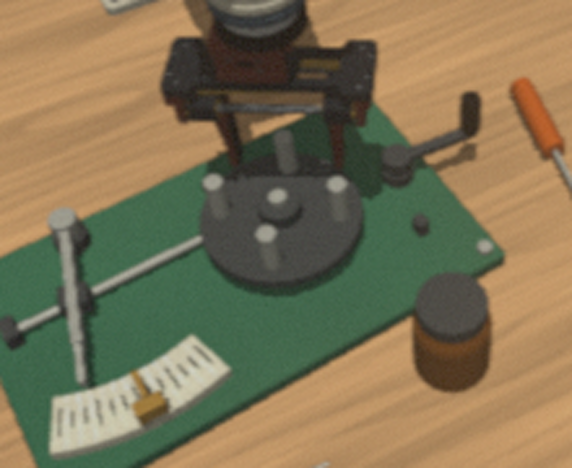

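The picture shows the open fingers at (232,150) and (338,150) straddling peg C at (285,150). Now I close.

servo_tool([
  [0, 0, 0, 0, 0, 0, -1],
  [0, 0, 0, 0, 0, 0, -1],
  [0, 0, 0, 0, 0, 0, -1],
  [0, 0, 0, 0, 0, 0, -1],
  [0, 0, 0, 0, 0, 0, -1],
  [0, 0, 0, 0, 0, 0, -1],
  [0, 0, 0, 0, 0, 0, -1],
  [0, 0, 0, 0, 0, 0, -1],
])

```text
t: 3.4
ee_pos: [463.9, -34.1, 62.6]
orientation: [-0.858, -3.022, 0.0]
ft_force: [-0.2, 0.6, -0.4]
width: 37.8
grasp_force: 0.0
```

Run:
```python
import numpy as np
c=np.array([511,-62.7]);p0=np.array([464.3,-34.1]);v=p0-c
for a in range(0,121,4):
    r=np.radians(-a);q=np.array([[np.cos(r),-np.sin(r)],[np.sin(r),np.cos(r)]])@v+c-p0
    print([*np.round(q/10,2).tolist(),0,0,0,-a,-1],end=", ")
```

```text
[0.0, 0.0, 0, 0, 0, 0, -1], [0.21, 0.32, 0, 0, 0, -4, -1], [0.44, 0.62, 0, 0, 0, -8, -1], [0.7, 0.91, 0, 0, 0, -12, -1], [0.97, 1.18, 0, 0, 0, -16, -1], [1.26, 1.42, 0, 0, 0, -20, -1], [1.57, 1.65, 0, 0, 0, -24, -1], [1.89, 1.86, 0, 0, 0, -28, -1], [2.23, 2.04, 0, 0, 0, -32, -1], [2.57, 2.2, 0, 0, 0, -36, -1], [2.93, 2.33, 0, 0, 0, -40, -1], [3.3, 2.44, 0, 0, 0, -44, -1], [3.67, 2.52, 0, 0, 0, -48, -1], [4.05, 2.58, 0, 0, 0, -52, -1], [4.43, 2.61, 0, 0, 0, -56, -1], [4.81, 2.61, 0, 0, 0, -60, -1], [5.19, 2.59, 0, 0, 0, -64, -1], [5.57, 2.54, 0, 0, 0, -68, -1], [5.95, 2.47, 0, 0, 0, -72, -1], [6.32, 2.36, 0, 0, 0, -76, -1], [6.68, 2.24, 0, 0, 0, -80, -1], [7.03, 2.08, 0, 0, 0, -84, -1], [7.37, 1.91, 0, 0, 0, -88, -1], [7.69, 1.71, 0, 0, 0, -92, -1], [8.0, 1.49, 0, 0, 0, -96, -1], [8.3, 1.24, 0, 0, 0, -100, -1], [8.57, 0.98, 0, 0, 0, -104, -1], [8.83, 0.7, 0, 0, 0, -108, -1], [9.07, 0.4, 0, 0, 0, -112, -1], [9.29, 0.08, 0, 0, 0, -116, -1], [9.48, -0.25, 0, 0, 0, -120, -1],
```

servo_tool([
  [0, 0, 0, 0, 0, 0, -1],
  [0, 0, 0, 0, 0, 0, -1],
  [0, 0, 0, 0, 0, 0, -1],
  [0, 0, 0, 0, 0, 0, -1],
  [0, 0, 0, 0, 0, 0, -1],
  [0, 0, 0, 0, 0, 0, -1],
  [0, 0, 0, 0, 0, 0, -1],
])

```text
t: 3.98
ee_pos: [463.7, -34.2, 62.6]
orientation: [-0.857, -3.022, 0.0]
ft_force: [-0.9, -2.1, -0.1]
width: 17.6
grasp_force: 30.0
```

servo_tool([
  [0.21, 0.32, 0, 0, 0, -4, -1],
  [0.44, 0.62, 0, 0, 0, -8, -1],
  [0.7, 0.91, 0, 0, 0, -12, -1],
  [0.97, 1.18, 0, 0, 0, -16, -1],
  [1.26, 1.42, 0, 0, 0, -20, -1],
  [1.57, 1.65, 0, 0, 0, -24, -1],
  [1.57, 1.65, 0, 0, 0, -24, -1],
])

```text
t: 4.57
ee_pos: [479.8, -17.6, 62.6]
orientation: [-1.471, -2.776, 0.0]
ft_force: [-0.6, -2.3, -0.5]
width: 17.6
grasp_force: 30.0
```

Run:
```python
from h import *
s=grab("scene");t=grab("top");o=ctrl.get_obs();print(o["t"],o["ee_pos"],o["ft_force"],o["moment"],o["width"],o["grasp_force"])
b=cv2.resize(t["bgr"][148:280,218:428],None,fx=3.8,fy=3.8,interpolation=2)
cv2.imwrite("pics/t3.png",b)
```

```text
4.6667 [479.8258586  -17.61921757  62.60704336] [ 0.86309435 -1.09625728 -1.71411914] [-0.37780711 -0.01325638 -0.08623936] 17.30972066134044 29.99988466501236
```

View pics/t3.png

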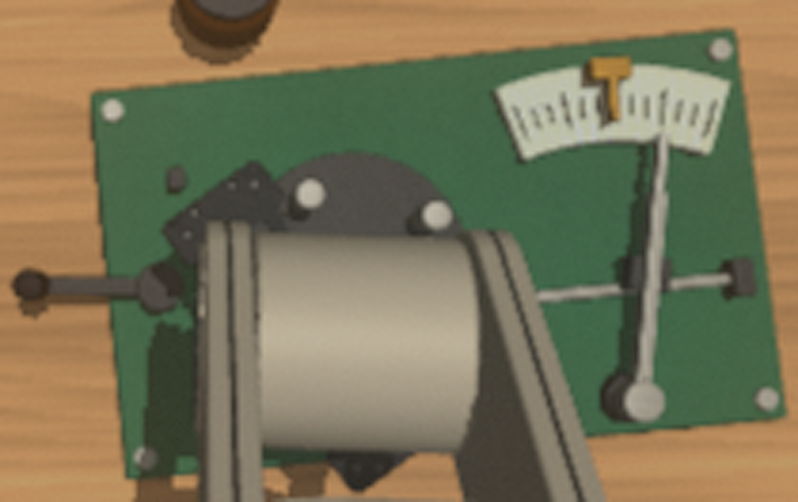

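The blade tip moved from column 677 to 662 for 24° of wheel, with the index at 612, so about 80° remains. I'll write a measure of blade and index angle about the blade pivot before continuing.

```bash
cat >> h.py <<'E'
PIV=np.array([422.5,-238.7])
def polar(d,z):
    v,u=np.mgrid[:384,:512];E=np.array(d["extrinsics"])
    c=np.stack([(u-d["cx"])/d["fx"],-(v-d["cy"])/d["fy"],-np.ones_like(u,float)],-1)@E[:3,:3].T
    p=E[:3,3]+c*((z-E[2,3])/c[...,2])[...,None]-[*PIV,0]
    return np.hypot(p[...,0],p[...,1]),np.degrees(np.arctan2(p[...,1],p[...,0]))
def meas(verb=1):
    out={}
    for n in("top","scene"):
        d=grab(n);r,a=polar(d,53);hsv=cv2.cvtColor(d["bgr"],cv2.COLOR_BGR2HSV).astype(float);H,S,V=hsv[...,0],hsv[...,1],hsv[...,2]
        br=(H>10)&(H<30)&(S>120)&(V>110)&(r>176)&(r<222)&(abs(a)<25)
        for k,m in(("bar",br&(r<202)),("index",br),("blade",(S<60)&(r>110)&(r<163)&(abs(a)<20)&(V>120))):
            w=V[m]-100;out[n,k]=(w*a[m]).sum()/w.sum() if m.any() else np.nan
            if verb:print(n,k,m.sum(),"ang %.2f sd %.2f r %.0f-%.0f"%(out[n,k],a[m].std(),r[m].min(),r[m].max()))
        print(n,"gap deg: blade-bar %.2f blade-block %.2f -> tip mm %.1f"%(out[n,"blade"]-out[n,"bar"],out[n,"blade"]-out[n,"index"],2.967*(out[n,"blade"]-out[n,"bar"])))
E
python3 -c "
from h import *
meas()"
```

```text
top bar 30 ang -10.08 sd 12.66 r 181-202
top index 137 ang -10.17 sd 12.47 r 181-222
top blade 78 ang -8.84 sd 1.98 r 110-163
top gap deg: blade-bar 1.24 blade-block 1.32 -> tip mm 3.7
scene bar 18 ang 1.74 sd 0.33 r 179-201
scene index 86 ang 1.17 sd 3.22 r 179-219
scene blade 75 ang -8.74 sd 1.03 r 110-163
scene gap deg: blade-bar -10.48 blade-block -9.91 -> tip mm -31.1
```

servo_tool([
  [0.32, 0.21, 0, 0, 0, -4, -1],
  [0.66, 0.39, 0, 0, 0, -8, -1],
  [1.0, 0.55, 0, 0, 0, -12, -1],
  [1.36, 0.68, 0, 0, 0, -16, -1],
  [1.73, 0.79, 0, 0, 0, -20, -1],
  [2.1, 0.87, 0, 0, 0, -24, -1],
  [2.48, 0.93, 0, 0, 0, -28, -1],
  [2.86, 0.96, 0, 0, 0, -32, -1],
  [3.24, 0.96, 0, 0, 0, -36, -1],
  [3.62, 0.94, 0, 0, 0, -40, -1],
  [4.0, 0.89, 0, 0, 0, -44, -1],
  [4.38, 0.82, 0, 0, 0, -48, -1],
  [4.38, 0.82, 0, 0, 0, -48, -1],
])

```text
t: 5.85
ee_pos: [523.0, -10.0, 62.6]
orientation: [-2.472, -1.939, 0.002]
ft_force: [-1.3, -5.0, 0.7]
width: 17.0
grasp_force: 30.0
```

```bash
python3 -c "
from h import *
meas()
o=ctrl.get_obs();print(o['t'],o['ee_pos'],o['ft_force'],o['width'],o['qpos'][5])"
```

```text
top bar 30 ang -10.01 sd 12.66 r 181-202
top index 138 ang -10.24 sd 12.48 r 181-222
top blade 73 ang -2.94 sd 3.20 r 110-163
top gap deg: blade-bar 7.07 blade-block 7.31 -> tip mm 21.0
scene bar 17 ang 1.70 sd 0.32 r 179-201
scene index 82 ang 1.62 sd 1.54 r 179-219
scene blade 71 ang -2.52 sd 1.00 r 110-163
scene gap deg: blade-bar -4.23 blade-block -4.15 -> tip mm -12.5
5.95 [523.010744    -9.97226901  62.61409116] [-1.53515722 -4.96807199  0.34819918] 17.288827304702398 0.19688444378792158
```

servo_tool([
  [0.19, -0.05, 0, 0, 0, -2, -1],
  [0.37, -0.11, 0, 0, 0, -4, -1],
  [0.73, -0.23, 0, 0, 0, -8, -1],
  [1.08, -0.39, 0, 0, 0, -12, -1],
  [1.42, -0.56, 0, 0, 0, -16, -1],
  [1.74, -0.76, 0, 0, 0, -20, -1],
  [1.9, -0.87, 0, 0, 0, -22, -1],
  [2.05, -0.98, 0, 0, 0, -24, -1],
  [2.05, -0.98, 0, 0, 0, -24, -1],
])

```text
t: 6.7
ee_pos: [543.0, -19.5, 62.6]
orientation: [-2.819, -1.385, 0.003]
ft_force: [-4.5, -4.0, 3.9]
width: 17.3
grasp_force: 30.0
```

```bash
sed -i 's/(abs(a)<25)/(abs(a)<12)\&(r<214)/; s/(abs(a)<20)&(V>120)/(abs(a)<10)\&(V>120)/' h.py; python3 -c "
from h import *
meas();meas(0)
o=ctrl.get_obs();print(o['t'],o['ee_pos'],o['ft_force'],o['width'])
t=grab('top');s=grab('scene')
a=cv2.resize(t['bgr'][155:260,360:430],(400,600),interpolation=2);b=cv2.resize(s['bgr'][190:300,80:155],(400,586),interpolation=2)
cv2.imwrite('pics/c4.png',np.hstack([a[:586],b]))"
```

```text
top bar 19 ang 1.82 sd 0.45 r 181-201
top index 60 ang 1.82 sd 1.50 r 181-214
top blade 73 ang 0.54 sd 1.14 r 110-161
top gap deg: blade-bar -1.28 blade-block -1.28 -> tip mm -3.8
scene bar 18 ang 1.74 sd 0.33 r 179-201
scene index 63 ang 1.65 sd 1.45 r 179-214
scene blade 70 ang 0.56 sd 0.95 r 110-162
scene gap deg: blade-bar -1.18 blade-block -1.09 -> tip mm -3.5
top gap deg: blade-bar -1.26 blade-block -1.26 -> tip mm -3.7
scene gap deg: blade-bar -1.19 blade-block -1.16 -> tip mm -3.5
6.9 [542.95908242 -19.47424065  62.59291653] [-3.8309937  -3.84294428  2.5096599 ] 17.469983194530425
```

View pics/c4.png

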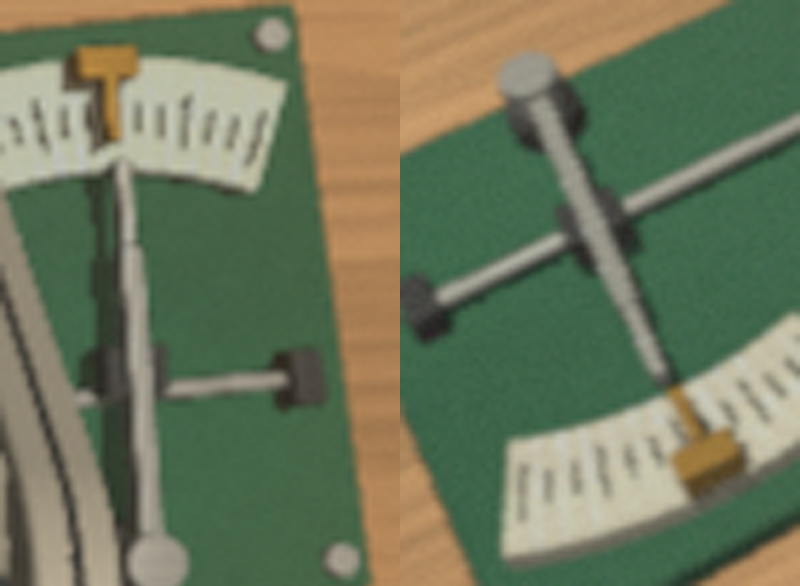

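Both views agree: the blade is about 3.6 mm short. In the top crop the blade tip is at (122,165) and the index tip at (112,140). I'll creep 7.5°.

servo_tool([
  [0.15, -0.12, 0, 0, 0, -2, -1],
  [0.3, -0.25, 0, 0, 0, -4, -1],
  [0.44, -0.38, 0, 0, 0, -6, -1],
  [0.55, -0.48, 0, 0, 0, -7.5, -1],
  [0.55, -0.48, 0, 0, 0, -7.5, -1],
  [0.55, -0.48, 0, 0, 0, -7.5, -1],
])

```text
t: 7.5
ee_pos: [548.3, -24.1, 62.6]
orientation: [-2.902, -1.201, 0.003]
ft_force: [-3.6, -2.4, 3.8]
width: 17.4
grasp_force: 30.0
```

```bash
python3 -c "
from h import *
for i in range(4):meas(0)
o=ctrl.get_obs();print(o['t'],o['ee_pos'],o['ft_force'],o['width'])"
```

```text
top gap deg: blade-bar -0.29 blade-block -0.30 -> tip mm -0.9
scene gap deg: blade-bar -0.21 blade-block -0.09 -> tip mm -0.6
top gap deg: blade-bar -0.31 blade-block -0.29 -> tip mm -0.9
scene gap deg: blade-bar -0.24 blade-block -0.14 -> tip mm -0.7
top gap deg: blade-bar -0.27 blade-block -0.30 -> tip mm -0.8
scene gap deg: blade-bar -0.24 blade-block -0.16 -> tip mm -0.7
top gap deg: blade-bar -0.32 blade-block -0.32 -> tip mm -0.9
scene gap deg: blade-bar -0.24 blade-block -0.18 -> tip mm -0.7
7.9 [548.32413052 -24.08627432  62.59953805] [-4.06393779 -2.90150918  3.00007677] 17.28935752108234
```

servo_tool([
  [0.07, -0.07, 0, 0, 0, -1, -1],
  [0.14, -0.14, 0, 0, 0, -2, -1],
  [0.14, -0.14, 0, 0, 0, -2, -1],
  [0.14, -0.14, 0, 0, 0, -2, -1],
  [0.14, -0.14, 0, 0, 0, -2, -0.5],
  [0.14, -0.14, 0, 0, 0, -2, 0],
  [0.14, -0.14, 0, 0, 0, -2, 0],
  [0.14, -0.14, 0, 0, 0, -2, 0],
  [0.14, -0.14, 0, 0, 0, -2, 0],
  [0.14, -0.14, 0, 0, 0, -2, 0],
])

```text
t: 8.73
ee_pos: [551.0, -25.4, 62.7]
orientation: [2.925, 1.147, 0.0]
ft_force: [-0.7, 0.8, 0.8]
width: 44.1
grasp_force: 0.0
```

```bash
python3 -c "
from h import *
for i in range(3):meas(0)
o=ctrl.get_obs();print(o['t'],o['ee_pos'],o['ft_force'],o['width'],o['qpos'])"
```

```text
top gap deg: blade-bar -0.07 blade-block -0.04 -> tip mm -0.2
scene gap deg: blade-bar 0.02 blade-block 0.14 -> tip mm 0.1
top gap deg: blade-bar -0.07 blade-block -0.07 -> tip mm -0.2
scene gap deg: blade-bar 0.02 blade-block 0.14 -> tip mm 0.1
top gap deg: blade-bar -0.11 blade-block -0.06 -> tip mm -0.3
scene gap deg: blade-bar 0.01 blade-block 0.14 -> tip mm 0.0
9.0333 [550.88610643 -25.40259901  62.66628334] [ 0.29074277  0.19905369 -0.03709571] 43.83775937577521 [-6.76620229e-02  5.52923509e-01  1.88271263e+00  5.77997732e-06
  7.05931315e-01  7.55785659e-01]
```

The blade is on the index within 0.3 mm in both views. Now I lift clear and go to the lever knob at (507,140.5).

servo_tool([
  [0, 0, 3, 0, 0, 0, 0],
  [0, 0, 6, 0, 0, 0, 0],
  [0, 0, 10, 0, 0, 0, 0],
  [0, 0, 12, 0, 0, 0, 1],
  [-1, 4, 12, 0, 0, 7, 1],
  [-2, 8, 12, 0, 0, 14, 1],
  [-3, 12, 12, 0, 0, 21, 1],
  [-4.4, 16.6, 12, 0, 0, 28, 1],
  [-4.4, 16.6, 12, 0, 0, 35, 1],
  [-4.4, 16.6, 12, 0, 0, 42, 1],
  [-4.4, 16.6, 12, 0, 0, 44.5, 1],
  [-4.4, 16.6, 12, 0, 0, 44.5, 1],
  [-4.4, 16.6, 12, 0, 0, 44.5, 1],
  [-4.4, 16.6, 12, 0, 0, 44.5, 1],
])

```text
t: 10.2
ee_pos: [506.9, 140.4, 182.7]
orientation: [-2.275, -2.167, -0.0]
ft_force: [1.0, 0.7, -0.3]
width: 88.1
grasp_force: 0.0
```

servo_tool([
  [0, 0, -3, 0, 0, 0, 1],
  [0, 0, -6, 0, 0, 0, 1],
  [0, 0, -9, 0, 0, 0, 1],
  [0, 0, -11, 0, 0, 0, 1],
  [0, 0, -12, 0, 0, 0, 1],
  [0, 0, -12, 0, 0, 0, 1],
  [0, 0, -12, 0, 0, 0, 1],
])

```text
t: 10.78
ee_pos: [507.1, 140.4, 62.8]
orientation: [-2.274, -2.168, 0.0]
ft_force: [0.2, -0.2, -0.2]
width: 87.8
grasp_force: 0.0
```

Run:
```python
from h import *
meas(0)
s=grab("scene");o=ctrl.get_obs();print(o["t"],o["ee_pos"],o["ft_force"],o["orientation"],o["width"])
cv2.imwrite("pics/s5.png",cv2.resize(s["bgr"][90:280,130:340],None,fx=2.8,fy=2.8,interpolation=2))
c=np.array([502.8,62.1]);p0=np.array([506.8,140.5]);v=p0-c
for a in list(range(0,77,4))+[78,79.4,81]:
    r=np.radians(-a);q=np.array([[np.cos(r),-np.sin(r)],[np.sin(r),np.cos(r)]])@v+c-p0
    print([*np.round(q/10,2).tolist(),0,0,0,-a,-1],end=", ")
```

```text
top gap deg: blade-bar -0.08 blade-block -0.05 -> tip mm -0.2
scene gap deg: blade-bar 0.00 blade-block 0.14 -> tip mm 0.0
10.9333 [508.00372341 140.80348551  64.06030819] [ 0.06313907 -0.46131758 -0.0959519 ] [2.27227229 2.16757843 0.00348846] 87.77021118890224
[0.0, 0.0, 0, 0, 0, 0, -1], [0.55, -0.05, 0, 0, 0, -4, -1], [1.09, -0.13, 0, 0, 0, -8, -1], [1.62, -0.25, 0, 0, 0, -12, -1], [2.15, -0.41, 0, 0, 0, -16, -1], [2.66, -0.61, 0, 0, 0, -20, -1], [3.15, -0.84, 0, 0, 0, -24, -1], [3.63, -1.11, 0, 0, 0, -28, -1], [4.09, -1.4, 0, 0, 0, -32, -1], [4.53, -1.73, 0, 0, 0, -36, -1], [4.95, -2.09, 0, 0, 0, -40, -1], [5.33, -2.48, 0, 0, 0, -44, -1], [5.69, -2.89, 0, 0, 0, -48, -1], [6.02, -3.33, 0, 0, 0, -52, -1], [6.32, -3.79, 0, 0, 0, -56, -1], [6.59, -4.27, 0, 0, 0, -60, -1], [6.82, -4.76, 0, 0, 0, -64, -1], [7.02, -5.27, 0, 0, 0, -68, -1], [7.18, -5.8, 0, 0, 0, -72, -1], [7.3, -6.33, 0, 0, 0, -76, -1], [7.35, -6.6, 0, 0, 0, -78, -1], [7.38, -6.79, 0, 0, 0, -79.4, -1], [7.41, -7.01, 0, 0, 0, -81, -1],
```

View pics/s5.png

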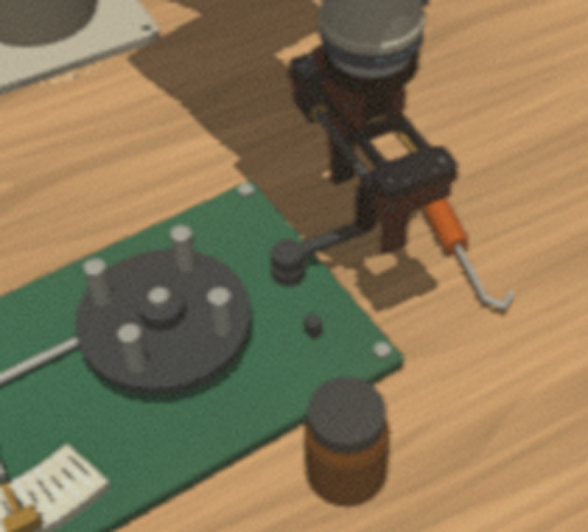

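The knob at (365,205) stands between the fingers. I close on it, then swing.

servo_tool([
  [0, 0, 0, 0, 0, 0, -1],
  [0, 0, 0, 0, 0, 0, -1],
  [0, 0, 0, 0, 0, 0, -1],
  [0, 0, 0, 0, 0, 0, -1],
  [0, 0, 0, 0, 0, 0, -1],
  [0, 0, 0, 0, 0, 0, -1],
  [0, 0, 0, 0, 0, 0, -1],
  [0, 0, 0, 0, 0, 0, -1],
  [0, 0, 0, 0, 0, 0, -1],
  [0, 0, 0, 0, 0, 0, -1],
  [0, 0, 0, 0, 0, 0, -1],
  [0, 0, 0, 0, 0, 0, -1],
  [0, 0, 0, 0, 0, 0, -1],
  [0, 0, 0, 0, 0, 0, -1],
  [0, 0, 0, 0, 0, 0, -1],
])

```text
t: 12.18
ee_pos: [506.5, 140.6, 62.6]
orientation: [-2.273, -2.168, 0.001]
ft_force: [-2.1, 2.4, 0.0]
width: 19.4
grasp_force: 30.0
```

servo_tool([
  [0.55, -0.05, 0, 0, 0, -4, -1],
  [1.09, -0.13, 0, 0, 0, -8, -1],
  [1.62, -0.25, 0, 0, 0, -12, -1],
  [2.15, -0.41, 0, 0, 0, -16, -1],
  [2.66, -0.61, 0, 0, 0, -20, -1],
  [3.15, -0.84, 0, 0, 0, -24, -1],
  [3.63, -1.11, 0, 0, 0, -28, -1],
  [4.09, -1.4, 0, 0, 0, -32, -1],
  [4.53, -1.73, 0, 0, 0, -36, -1],
  [4.95, -2.09, 0, 0, 0, -40, -1],
  [5.33, -2.48, 0, 0, 0, -44, -1],
  [5.69, -2.89, 0, 0, 0, -48, -1],
  [6.02, -3.33, 0, 0, 0, -52, -1],
  [6.32, -3.79, 0, 0, 0, -56, -1],
  [6.59, -4.27, 0, 0, 0, -60, -1],
  [6.82, -4.76, 0, 0, 0, -64, -1],
  [7.02, -5.27, 0, 0, 0, -68, -1],
  [7.18, -5.8, 0, 0, 0, -72, -1],
  [7.18, -5.8, 0, 0, 0, -72, -1],
])

```text
t: 13.77
ee_pos: [578.3, 81.5, 62.5]
orientation: [3.114, 0.414, -0.002]
ft_force: [-3.0, -2.7, 2.2]
width: 19.3
grasp_force: 30.0
```

servo_tool([
  [0.06, -0.27, 0, 0, 0, -2, -1],
  [0.12, -0.53, 0, 0, 0, -4, -1],
  [0.15, -0.67, 0, 0, 0, -5, -1],
  [0.17, -0.8, 0, 0, 0, -6, -1],
  [0.19, -0.9, 0, 0, 0, -6.7, -1],
  [0.19, -0.9, 0, 0, 0, -6.7, -1],
])

```text
t: 14.27
ee_pos: [580.0, 73.4, 62.5]
orientation: [3.132, 0.236, -0.002]
ft_force: [-5.4, -2.2, 3.2]
width: 19.5
grasp_force: 30.0
```

servo_tool([
  [0.01, -0.1, 0, 0, 0, -0.7, -1],
  [0.01, -0.15, 0, 0, 0, -1, -1],
  [0.01, -0.15, 0, 0, 0, -1, -1],
])

```text
t: 14.52
ee_pos: [580.1, 72.6, 62.6]
orientation: [-3.134, -0.21, 0.002]
ft_force: [-5.2, 1.8, 2.5]
width: 19.5
grasp_force: 30.0
```

servo_tool([
  [0, -0.1, 0, 0, 0, 0, -1],
  [0, -0.15, 0, 0, 0, 0, -1],
  [0, -0.15, 0, 0, 0, 0, -1],
  [0, -0.15, 0, 0, 0, 0, -1],
])

```text
t: 14.85
ee_pos: [580.1, 72.4, 62.6]
orientation: [-3.132, -0.21, 0.001]
ft_force: [-5.5, 8.9, 2.9]
width: 19.3
grasp_force: 30.0
```

```bash
python3 -c "
from h import *
meas(0)
o=ctrl.get_obs();print(o['t'],o['ee_pos'],o['ft_force'],o['width'])"
```

```text
top gap deg: blade-bar -0.08 blade-block -0.08 -> tip mm -0.2
scene gap deg: blade-bar -0.00 blade-block 0.09 -> tip mm -0.0
14.95 [580.08217511  72.4268676   62.56433942] [-4.49393385  9.746423    2.48465334] 19.683073592975592
```

The lever is against its stop at the expected place: 9 N of force and no more motion. I release and lift clear.

servo_tool([
  [0, -0.08, 0, 0, 0, 0, -1],
  [0, -0.08, 0, 0, 0, 0, -1],
  [0, -0.08, 0, 0, 0, 0, 0],
  [0, -0.08, 0, 0, 0, 0, 0],
  [0, -0.08, 0, 0, 0, 0, 0],
  [0, -0.08, 0, 0, 0, 0, 0],
  [0, -0.08, 0, 0, 0, 0, 0],
  [0, -0.08, 3, 0, 0, 0, 0],
  [0, -0.08, 6, 0, 0, 0, 0],
  [0, -0.08, 10, 0, 0, 0, 0],
  [0, -0.08, 13, 0, 0, 0, 0],
  [-4, 4, 16, 0, 0, 0, 0],
  [-8, 8, 16, 0, 0, 0, 0],
  [-12, 12, 16, 0, 0, 0, 0],
  [-14, 15, 16, 0, 0, 0, 0],
  [-14, 18, 16, 0, 0, 0, 0],
  [-14, 20, 16, 0, 0, 0, 0],
  [-14, 20, 16, 0, 0, 0, 0],
  [-14, 20, 16, 0, 0, 0, 0],
])

```text
t: 16.53
ee_pos: [440.3, 272.6, 223.0]
orientation: [-3.134, -0.215, -0.002]
ft_force: [0.2, 0.8, -0.9]
width: 44.0
grasp_force: 0.0
```

Run:
```python
from h import *
meas(0)
s=grab("scene");t=grab("top");o=ctrl.get_obs();print(o["t"],o["ee_pos"],o["ft_force"],o["width"])
cv2.imwrite("pics/f6.png",np.hstack([cv2.resize(t["bgr"][110:280,180:430],(400,272),interpolation=2),cv2.resize(s["bgr"][130:350,60:330],(334,272),interpolation=2)]))
```

```text
top gap deg: blade-bar -0.11 blade-block -0.09 -> tip mm -0.3
scene gap deg: blade-bar 0.05 blade-block 0.17 -> tip mm 0.1
16.7333 [441.12561554 269.27300938 222.48070302] [ 0.59886265  0.37898738 -0.06018111] 43.77304270597054
```

View pics/f6.png

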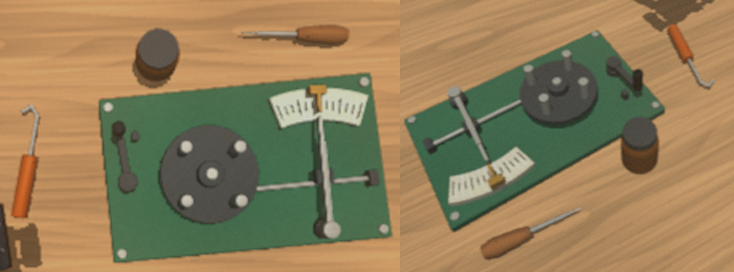

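Blade is on the index, the loose objects are undisturbed, and the lever arm lies by its stop post (135,136). I'll check the lever angle numerically.

Run:
```python
from h import *
t=grab("top");s=grab("scene")
v=0
for d,n,(u0,v0) in((t,"top",(253.7,190)),(s,"scene",(251.6,188))):
    print(n,np.round(onz(d,u0,v0,93),1))
    e=[proj(d,[502.8+80*np.cos(np.radians(93.8-np.degrees(L))),62.1+80*np.sin(np.radians(93.8-np.degrees(L))),93]) for L in(1.3,1.4,1.5)];print(np.round(e,1).tolist())
    g=cv2.cvtColor(d["bgr"],cv2.COLOR_BGR2GRAY);y,x=np.mgrid[:384,:512];m=(g<48)&(np.hypot(x-u0,y-v0)<7);print("dark centroid",x[m].mean(),y[m].mean(),m.sum())
cv2.imwrite("pics/l7.png",np.hstack([cv2.resize(t["bgr"][170:240,230:290],None,fx=6,fy=6,interpolation=2),cv2.resize(s["bgr"][165:235,215:275],None,fx=6,fy=6,interpolation=2)]))
```

```text
top [579.8  72.6]
[[246.9, 190.8], [250.1, 189.8], [253.5, 189.0]]
dark centroid 254.42857142857142 193.28571428571428 7
scene [579.8  72.9]
[[257.1, 185.0], [254.8, 186.9], [252.2, 188.6]]
dark centroid 251.6216216216216 191.0810810810811 37
```

View pics/l7.png

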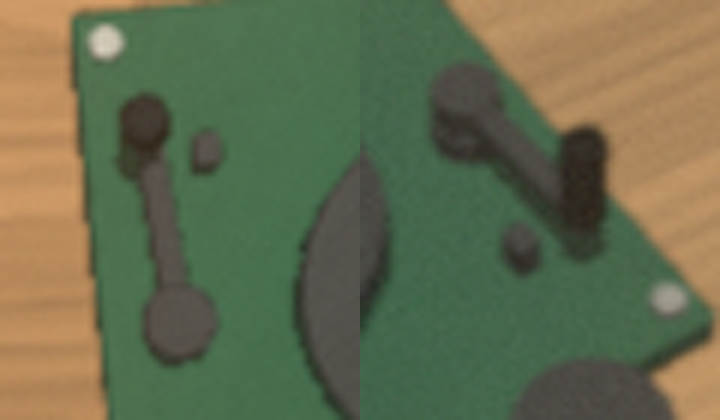

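Knob pixels match a lever angle of 1.50 rad in both views, in line with the hard stop felt (9.7 N with no further motion). Handing in.

```bash
python3 -c "
from workcell import ctrl
print(ctrl.close_job())"
```

```text
the job is handed in; nothing more can be done
None
```

I set the blade on the index, within about 0.3 mm in both camera views and without overshooting. I then swung the lock lever home to its stop at about 1.5 rad, saw nothing else disturbed, and handed the job in at about 17 s on the robot's clock.

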